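Load two game tiles into the spring-loaded tile dispenser

ROBOT

A 6-joint arm with a two-finger parallel gripper is mounted at the origin on the work surface. World frame = base frame: x ahead of the robot, y to its left, z up, the work surface at z = 0. Lengths are in m, angles in rad, forces in N, time in s.
With the tool pointing down it reaches from about 0.425 to 0.95 m from the base axis. Payload 3.5 kg.
Tool frame: the origin (TCP) lies on the mounting face of the last link; the fingertips stand 173 mm ahead of it and the grasp point (between the pads) lies 155 mm ahead of it; z points along the fingers, x is the direction in which the jaws open and shut, and the axes are right-handed (so a half turn about z gives the same grasp; the last joint's range is limited). The gripper opens to 85 mm and grips with 20 to 120 N. Pads are 22 mm wide; open, the fingers measure 114 mm over their backs; the gripper's body (76 mm by 85 mm) begins 54 mm behind the grasp point. The pads swing forward as they close: fully open they stand 13 mm farther back than shut.
Start: joints at [1.163, 0.286, 1.577, -0, 1.279, -0.15], TCP at [0.172, 0.653, 0.405] pointing down, gripper open.
Joint ranges: [-2.77, 2.77], [-0.9, 2.22], [0.21, 2.48], [-1.53, 4.67], [0.24, 2.81], [-2.84, 2.84]. Speed limits (rad/s): [2.79, 2.79, 3.14, 3.14, 3.14, 3.14].

INTERFACE

Orientations are given as a unit quaternion [x, y, z, w].
In Python, from plant import get_state, read_camera, sign_off gives the robot as it stands.
- The arm moves only by the shell command python3 -m jog 'ROWS' [FORCE]. ROWS is JSON, a list of rows, each an object of numbers: "grip": the closure, from 0 (fully open) to 1 (shut); "x", "y", "z": the shift along the tool's x, y, z in mm; "rx", "ry", "rz": the turn, a rotation vector about the tool's x, y, z in degrees. A call has 1 to 8 rows; each row shifts and turns the commanded pose from where the row before left it, along the tool's axes as they then stand; what a row does not reach is not made up. A row lasts 1/12 s, in which the tool goes at most 41.7 mm and 7.16 degrees, less where a joint would pass 70% of its speed; a pose out of reach is approached as far as the arm can. A call with a gripper value outside its range is refused whole. The fingers move at their own pace and stop on an object; FORCE is the grip in N (left out, the last holds). Time passes only in rows, so rows that do not move let the fingers close. It gives the time, the measured TCP pose, the force and the opening at its end, in the units of the state.
- get_state(): the state, without advancing time (a new reading comes with each control period).
- read_camera(name): name is "scene" or "top" or "wrist"; returns a dict with "frame" (400x640x3 uint8, red, green, blue), "intrinsics" (3x3 intrinsics, pixels), "k1" (the pictures are not rectified: a ray, as slopes to the right and down, at radius r is drawn at 1 + k1 r^2 times it, then the intrinsics apply), "R" (3x3) and "t" (3): a world point X has camera coordinates R X + t. Camera axes: x right, y down, z forward; pixel columns grow to the right and rows downward; lengths in m; the calibration is good to about 2 mm. A picture is of the moment at which its call begins. There is no depth.
- sign_off(): hands the job in, once; it reports no verdict.
The state is a dict: "time": time; "qpos": joint angles; "dq": joint speeds; "joint_efforts": joint torques, N m; "eef_pos": TCP position; "tcp_rot": TCP orientation; "contact_force": force on the tool from outside, world axes, zero at the start; "wrist_torque": the same for the moment, N m; "opening": opening from 0.0 (shut) to 1.0 (fully open).
Only numpy, scipy, OpenCV 4.12 (cv2) and the standard library are available. Lean on these libraries where they do the work, as an engineer would, in place of code of your own. Each camera call takes 0.05 s, during which the arm holds its last target.

TASK

Get the tile dispenser ready for the next game: push the red tile down past the orange sprung lips so that it stays in under them, then push the green tile in on top of it in the same way. Leave the blue tile where it lies.

Things in the scene. Friction and masses are not known exactly. Their poses are not given: they have to be found in the camera images.
- red_tile_center (a point): Red plastic game tile, 96 long x 40 wide x 16 mm thick, 60 g, flat on the table, white pips on top. Point: its centre, 8 mm above its underside; x along its length, z up. Goes in first. Pushed down with about 10 to 17 N it spreads the sprung lips, which snap back over its ends; let go, the sprung follower lifts it against them: its centre then 54 mm above the table (38 mm with the green tile on top).
- green_tile_center (a point): Green plastic game tile, 96 long x 40 wide x 16 mm thick, 60 g, flat on the table, white pips on top. Point: its centre, 8 mm above its underside; x along its length, z up. Goes in second, on the red one. So that the lips snap over it, push its top a few mm below 62 mm above the table; let go, it rises to rest with its top at 62, its centre at 54 mm.
- blue_tile_center (a point): Blue plastic game tile, 96 long x 40 wide x 16 mm thick, 60 g, flat on the table, white pips on top. Point: its centre, 8 mm above its underside; x along its length, z up. Not to be loaded.
- dispenser: Fixed dark grey tile magazine on a 170x110x8 mm base; origin on the table below its well's centre, x along the well. Open top takes a flat tile: 108x52 mm, flared 6 mm all round from 82 up to 89 mm height. Long sides open in the middle 54 mm, for fingers. Orange sprung end lips: sloped top, flat underside 62 mm up, 15 mm overhang. White follower: top 54 mm up when empty, sinks 36 mm, 2.8 N + 140 N/m.
There are look-alikes about, which are no part of the job. What is meant by the part that bears green_tile_center is not black or yellow, and is the smaller of those in its own colour.

How it is judged:
On the way, in this order (a step that is already met when the one before it is completed fails the run):
1. the red tile, alone, has been pushed past the lips (z of red_tile_center in the frame of dispenser between 0.015 and 0.057 m and horizontal distance between red_tile_center and dispenser below 0.015 m and angle between the z axis of red_tile_center and the z axis of dispenser, either way round below 0.14 rad and angle between the x axis of red_tile_center and the x axis of dispenser, either way round below 0.2 rad and horizontal distance between green_tile_center and dispenser above 0.08 m), for 0.2 s.
2. the green tile has been pushed past the lips, on top of the red one (z of green_tile_center in the frame of dispenser between 0.03 and 0.057 m and horizontal distance between each of green_tile_center, red_tile_center and dispenser below 0.015 m and angle between the z axis of each of green_tile_center, red_tile_center and the z axis of dispenser, either way round below 0.14 rad and angle between the x axis of each of green_tile_center, red_tile_center and the x axis of dispenser, either way round below 0.2 rad and z of red_tile_center in the frame of dispenser between 0.01 and 0.043 m), for 0.2 s.
At the end, for the whole second after the job is handed in: Red tile below, green tile on top of it, both flat in the dispenser's well and held under the lips: green's centre 49 to 57 mm and red's 32 to 43 mm above the table, each within 15 mm of the well's centre, level within 8 degrees and lengthwise in the well (z of green_tile_center in the frame of dispenser between 0.049 and 0.057 m and horizontal distance between each of green_tile_center, red_tile_center and dispenser below 0.015 m and angle between the z axis of each of green_tile_center, red_tile_center and the z axis of dispenser, either way round below 0.14 rad and angle between the x axis of each of green_tile_center, red_tile_center and the x axis of dispenser, either way round below 0.2 rad and z of red_tile_center in the frame of dispenser between 0.032 and 0.043 m); the robot touches nothing.
It fails at once if the blue tile is moved by more than 4 cm (distance of blue_tile_center from where it was at the start of the episode above 0.04 m).
It also fails if it takes over 58 s, if anything falls off the work surface, if the arm or the gripper's body presses on something with over 40 N, if the wrist force passes 120 N, or if a joint passes its speed limit or range.

## Working session

There is one attempt and no reset: what is moved stays moved. The work goes in short steps, Python scripts to look and compute and a shell command to move; the robot and the scene stay as the last step left them, time stands still between calls to the robot, and variables do not carry over. Pictures are saved under pics/ and viewed, and the job is handed in when it is done.

```bash
ls; mkdir -p pics; python3 - <<'E'
from plant import get_state, read_camera
import cv2,pickle
s=get_state();print(s)
d={}
for n in ["scene","top"]:
    c=read_camera(n);d[n]=c
    cv2.imwrite(f"pics/{n}0.png",c["frame"][:,:,::-1])
    print(n,c["intrinsics"],c["k1"],c["R"],c["t"])
pickle.dump(d,open("c0.pkl","wb"))
E
```

```text
pics
{'time': 0.0, 'qpos': array([ 1.16298219e+00,  2.87233306e-01,  1.57821186e+00,  1.99015583e-05,
        1.27858339e+00, -1.49997969e-01]), 'dq': array([-2.77900777e-05, -8.48440129e-04, -1.60023475e-03,  9.73700639e-04,
       -1.26465798e-03,  1.40725765e-03]), 'joint_efforts': array([ 2.53827766e-04, -4.05986416e+01, -2.92622441e+01, -1.39540898e-04,
        5.99164676e-03, -6.66485363e-06]), 'eef_pos': array([0.17197252, 0.65246618, 0.40328269]), 'tcp_rot': array([ 7.92140522e-01,  6.10337538e-01, -1.06966247e-03,  5.82515316e-04]), 'contact_force': array([ 0.13478691, -0.5140813 , -0.08593953]), 'wrist_torque': array([-0.04784669, -0.0441471 , -0.00946999]), 'opening': 0.999700495149719}
scene [[383.4138949    0.         318.05710754]
 [  0.         383.4138949  196.17154969]
 [  0.           0.           1.        ]] -0.02788401475407364 [[ 0.58701798  0.80941409  0.01608485]
 [ 0.54283184 -0.37878676 -0.74956934]
 [-0.60061925  0.44874205 -0.66173037]] [-0.26085745 -0.25846874  1.30674026]
top [[449.67828989   0.         313.26517221]
 [  0.         449.67828989 208.05786598]
 [  0.           0.           1.        ]] -0.07462586479998258 [[ 0.00138236 -0.99999589  0.00251062]
 [-0.98794343 -0.00175436 -0.15480537]
 [ 0.15480914 -0.00226635 -0.9879418 ]] [-0.08000723  0.51188502  0.92915249]
```

View pics/scene0.png

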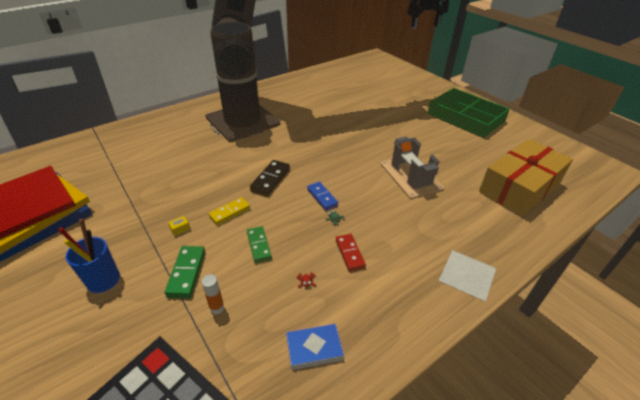

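View pics/top0.png

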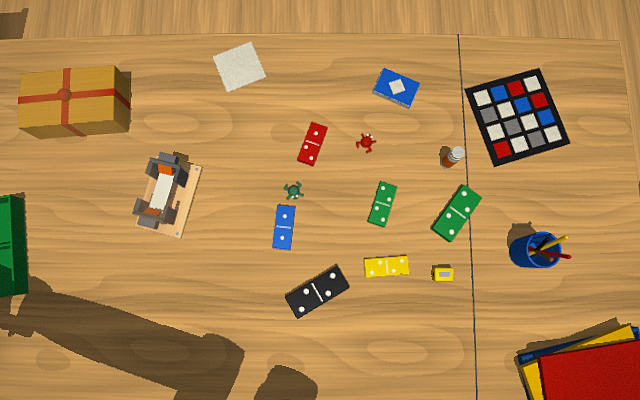

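The top view shows the red tile at about (312,144), the blue at (284,227) and the dispenser at (166,196). There are two green candidates: the tile at (382,204) and the larger one at (456,212). I take (382,204), the smaller of the two. I'll confirm that in an enlarged crop with metric sizes.

```bash
cat > h.py <<'E'
import numpy as np, cv2
def px2w(c,uv,z):
    uv=np.atleast_2d(np.float64(uv)); K=c["intrinsics"]
    n=cv2.undistortPoints(uv.reshape(-1,1,2),K,np.array([c["k1"],0,0,0,0.])).reshape(-1,2)
    R=np.array(c["R"]);t=np.array(c["t"]); C=-R.T@t
    d=np.c_[n,np.ones(len(n))]@R
    return C+d*((z-C[2])/d[:,2])[:,None]
def w2px(c,X):
    R=np.array(c["R"]);p,_=cv2.projectPoints(np.float64(X).reshape(-1,1,3),cv2.Rodrigues(R)[0],np.float64(c["t"]),c["intrinsics"],np.array([c["k1"],0,0,0,0.]))
    return p.reshape(-1,2)
def mask(c,col):
    h=cv2.cvtColor(c["frame"],cv2.COLOR_RGB2HSV)
    H,S,V=[h[...,i].astype(int) for i in range(3)]
    m={"red":((H<6)|(H>174))&(S>170),"green":(H>45)&(H<85)&(S>130),"blue":(H>100)&(H<125)&(S>130)}[col]
    return (m&(V>60)).astype(np.uint8)
def rects(c,col,z=.016,amin=150):
    m=cv2.morphologyEx(mask(c,col),cv2.MORPH_CLOSE,np.ones((5,5)))
    out=[]
    cs,_=cv2.findContours(m,cv2.RETR_EXTERNAL,cv2.CHAIN_APPROX_NONE)
    for k in cs:
        if cv2.contourArea(k)<amin: continue
        w=px2w(c,k.reshape(-1,2),z)[:,:2]
        r=cv2.minAreaRect((w*1000).astype(np.float32))
        b=cv2.boxPoints(r); e=[b[1]-b[0],b[2]-b[1]]; l=max(e,key=np.linalg.norm)
        out.append((k.reshape(-1,2).mean(0).round(),np.round(r[0],1),np.round(sorted(r[1]),1),round(np.degrees(np.arctan2(l[1],l[0]))%180,1)))
    return out
E
python3 - <<'E'
import pickle,cv2
from h import *
d=pickle.load(open("c0.pkl","rb"))
for n in d:
  for col in ["red","green","blue"]:
    for r in rects(d[n],col): print(n,col,*r)
f=d["top"]["frame"][:,:,::-1]
cv2.imwrite("pics/crop_d.png",cv2.resize(f[140:250,120:220],None,fx=5.4,fy=5.4,interpolation=cv2.INTER_CUBIC))
cv2.imwrite("pics/crop_g.png",cv2.resize(f[110:260,270:490],None,fx=3.6,fy=3.6,interpolation=cv2.INTER_CUBIC))
f=d["scene"]["frame"][:,:,::-1]
cv2.imwrite("pics/crop_s.png",cv2.resize(f[120:210,360:460],None,fx=6,fy=6,interpolation=cv2.INTER_CUBIC))
E
```

```text
scene red [155. 360.] [ 667.5 -514.4] [32.9 34.2] 17.1
scene red [350. 251.] [669.6 -76.4] [37.8 93.8] 159.3
scene red [ 30. 201.] [  55.3 -642.8] [164.6 221.6] 5.3
scene red [526. 161.] [687.6 574.1] [ 73.4 245.1] 94.3
scene green [184. 272.] [ 509.6 -397.7] [ 52.9 132.8] 142.7
scene green [258. 243.] [ 532.2 -232. ] [36.5 98.5] 161.8
scene green [472. 113.] [409.  681.2] [244.  248.2] 9.1
scene blue [314. 344.] [ 802.8 -269.5] [60.5 90.5] 65.6
scene blue [ 93. 264.] [ 382.  -550.3] [ 80.7 164.5] 10.0
scene blue [322. 195.] [478.9 -13.4] [37.7 92.2] 174.1
top red [593. 373.] [ 162.5 -681.7] [130.2 239.3] 87.5
top red [502. 149.] [ 653.7 -511.8] [35.2 35.3] 18.2
top red [312. 143.] [664.4 -75.7] [38.9 96.3] 160.1
top red [539. 100.] [ 775.  -610.6] [35.  35.1] 107.1
top red [515.  88.] [ 803.7 -556.3] [34.7 35.4] 106.4
top green [  6. 247.] [431.5 611. ] [ 40.8 228.8] 5.9
top green [456. 214.] [ 505.5 -398.3] [ 52.9 127.8] 143.4
top green [382. 204.] [ 526.3 -231.7] [39.8 96.1] 161.8
top blue [536. 250.] [ 423.7 -571.7] [ 78. 119.] 89.5
top blue [283. 227.] [474.6 -13.4] [38.8 95.7] 173.9
top blue [546. 117.] [ 733.5 -623.8] [35.4 36.4] 107.5
top blue [522. 105.] [ 762.1 -568.7] [35.7 35.7] 107.1
top blue [499.  93.] [ 790.9 -514.4] [35.4 36. ] 17.1
top blue [396.  86.] [ 803.3 -272.6] [62.3 92.6] 65.6
```

View pics/crop_d.png

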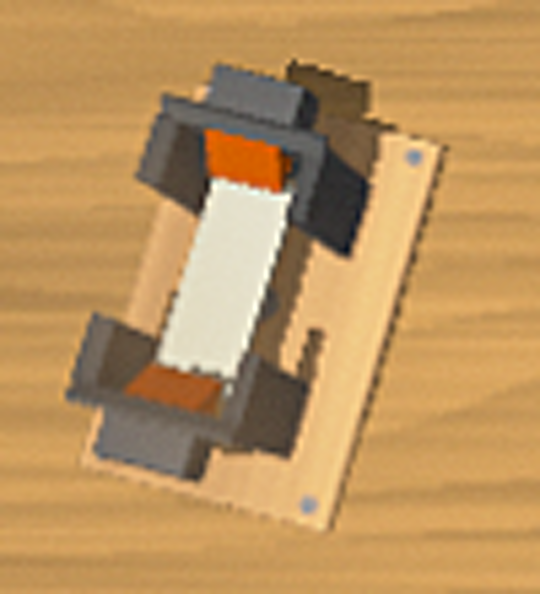

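View pics/crop_g.png

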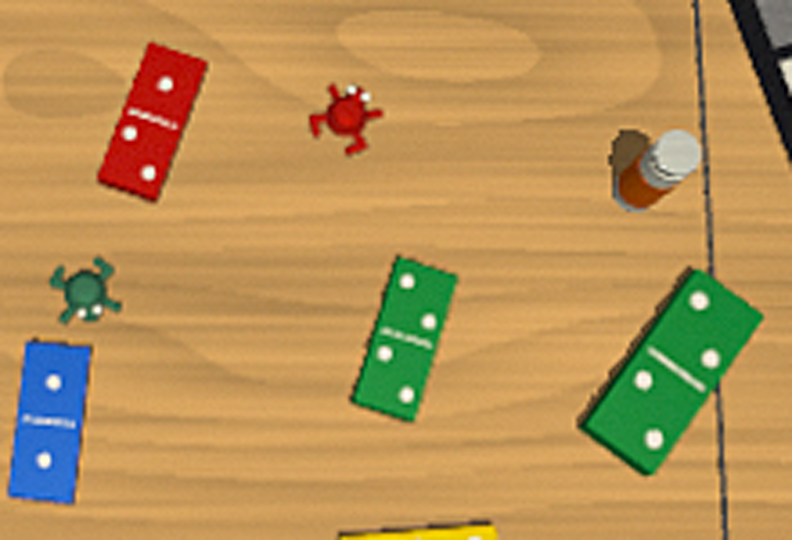

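View pics/crop_s.png

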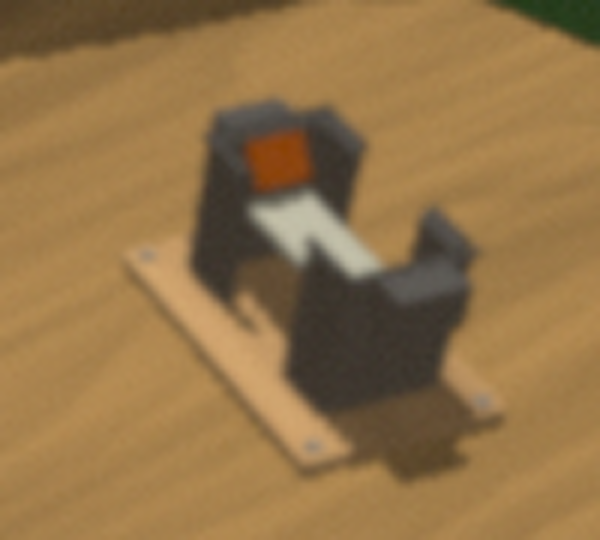

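The crop confirms the target green tile at (382,204): it measures 96x40, against 128x53 for the look-alike at (456,212). Next is the dispenser pose.

```bash
cat >> h.py <<'E'
def disp_pts(x,y,yaw):
    c,s=np.cos(yaw),np.sin(yaw); R=np.array([[c,-s],[s,c]])
    def q(l,w,z): 
        a=np.array([[l,w],[l,-w],[-l,-w],[-l,w]])/2
        return np.c_[a@R.T+[x,y],np.full(4,z)]
    return q
E
python3 - <<'E'
import pickle,cv2
from h import *
d=pickle.load(open("c0.pkl","rb")); c=d["top"]
o=np.array([120,140]); 
g=lambda p:(np.array(p)+.5)/5.4-.5+o
b=px2w(c,g([[445,145],[330,528],[85,465]]),.008); print("base",b, np.linalg.norm(b[0]-b[1]),np.linalg.norm(b[2]-b[1]),(b[0]+b[2])/2)
e=b[0]-b[1];print(np.degrees(np.arctan2(e[1],e[0])))
h=cv2.cvtColor(c["frame"],cv2.COLOR_RGB2HSV)
m=((h[...,1]<60)&(h[...,2]>150)).astype(np.uint8); m[:,:120]=0;m[:150]=0;m[:,215:]=0;m[245:]=0
k=max(cv2.findContours(m,0,1)[0],key=cv2.contourArea); w=px2w(c,k.reshape(-1,2),.054)[:,:2]*1000
print(cv2.minAreaRect(w.astype(np.float32)))
E
```

```text
base [[0.61220756 0.17348996 0.008     ]
 [0.45068691 0.21466565 0.008     ]
 [0.47633656 0.31890574 0.008     ]] 0.1666864041475203 0.10734943582320428 [0.54427206 0.24619785 0.008     ]
-14.301528221364487
((546.8043212890625, 248.1968994140625), (34.25912857055664, 79.48807525634766), 75.36087799072266)
```

```bash
python3 - <<'E'
import pickle,cv2
from h import *
d=pickle.load(open("c0.pkl","rb"))
out=[]
for n,(x0,y0,x1,y1) in {"top":(120,140,220,250),"scene":(365,120,465,230)}.items():
    c=d[n]; f=cv2.resize(c["frame"][y0:y1,x0:x1,::-1],None,fx=4,fy=4,interpolation=cv2.INTER_CUBIC)
    q=disp_pts(.545,.2465,np.radians(-14.4))
    for a,col in [((.170,.110,.008),(255,0,0)),((.120,.064,.089),(0,255,0)),((.108,.052,.082),(0,255,255)),((.078,.036,.054),(0,0,255))]:
        p=(w2px(c,q(*a))-[x0,y0]+.5)*4
        cv2.polylines(f,[np.int32(p.round())],True,col,1)
    out.append(f)
cv2.imwrite("pics/ov.png",np.hstack(out))
E
```

```text
(no output)
```

View pics/ov.png

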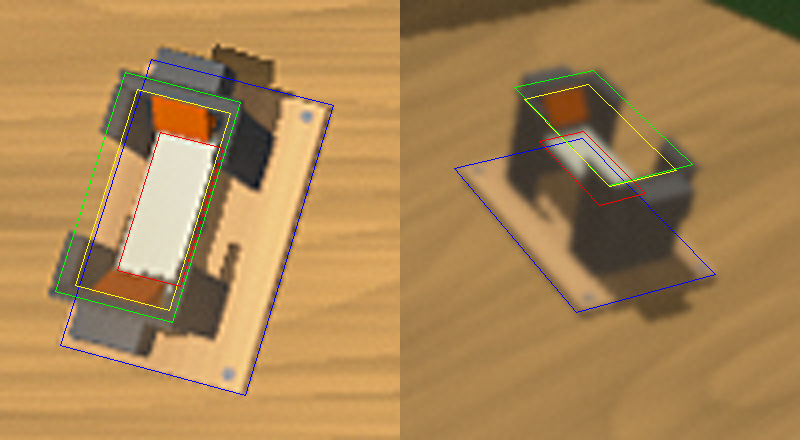

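```bash
cat >> h.py <<'E'
from scipy.spatial.transform import Rotation as Ro
def plan(pos,jaw_deg,s):
    """delta in tool axes (mm, deg) to TCP pos, tool straight down, tool x at jaw_deg (mod 180, nearest)"""
    R=Ro.from_quat(s["tcp_rot"]); cur=np.degrees(np.arctan2(R.as_matrix()[1,0],R.as_matrix()[0,0]))
    a=np.radians(jaw_deg+180*np.arange(-3,4)); 
    a=a[np.argmin(abs(np.degrees(a)-cur))]
    T=np.array([[np.cos(a),np.sin(a),0],[np.sin(a),-np.cos(a),0],[0,0,-1]])
    dp=R.inv().apply(np.array(pos)-s["eef_pos"])*1000
    rv=(R.inv()*Ro.from_matrix(T)).as_rotvec(degrees=True)
    print("cur jaw",cur.round(1),"pos",s["eef_pos"].round(4),"| shift first, tool mm",dp.round(1),"then rot deg",rv.round(2),"| mm in turned frame",(T.T@(np.array(pos)-s["eef_pos"])*1000).round(1))
E
python3 - <<'E'
from h import *
from plant import *
s=get_state(); c=read_camera("wrist")
R=Ro.from_quat(s["tcp_rot"]).as_matrix(); C=-c["R"].T@c["t"]
print("cam in tool",R.T@(C-s["eef_pos"]), R.T@c["R"].T, c["intrinsics"][0,0],c["k1"])
plan([.50,.30,.40],75.6,s)
E
```

```text
cam in tool [ 0.0005765  -0.07430454  0.03158812] [[ 9.99999570e-01 -6.96192555e-05 -9.24766181e-04]
 [ 3.40086337e-04  9.55237294e-01  2.95840492e-01]
 [ 8.62774950e-04 -2.95840679e-01  9.55236907e-01]] 298.5154953300969 0.019057588573637797
cur jaw 75.2 pos [0.172  0.6525 0.4034] | shift first, tool mm [-257.2  407.1    3.9] then rot deg [-0.02  0.12 -0.37] | mm in turned frame [-259.8  405.4    3.4]
```

```bash
R='{"x":-21,"y":32.8,"z":3.6}'; python3 -m jog '[{"x":-21,"y":32.8,"z":3.6},{"x":-21,"y":32.8,"z":3.6},{"x":-21,"y":32.8,"z":3.6},{"x":-21,"y":32.8,"z":3.6},{"x":-21,"y":32.8,"z":3.6},{"x":-21,"y":32.8,"z":3.6},{"x":-21,"y":32.8,"z":3.6},{"x":-21,"y":32.8,"z":3.6}]'; python3 -m jog '[{"x":-21,"y":32.8,"z":3.6},{"x":-21,"y":32.8,"z":3.6},{"x":-21,"y":32.8,"z":3.6},{"x":-21,"y":32.8,"z":3.6},{"x":-21,"y":32.8,"z":3.6},{"x":-21,"y":32.8,"z":3.6},{},{}]'
cat > look.py <<'E'
import sys,cv2,pickle
from h import *
from plant import *
def look(name,cam="wrist"):
    s=get_state(); c=read_camera(cam); c={k:np.array(v) if not np.isscalar(v) else v for k,v in c.items()}
    pickle.dump((s,c),open(name+".pkl","wb")); cv2.imwrite(f"pics/{name}.png",c["frame"][:,:,::-1]); return s,c
if __name__=="__main__":
    s,c=look(sys.argv[1],*(sys.argv[2:3])); print(s["time"],s["eef_pos"].round(4),s["contact_force"].round(1),s["opening"])
    np.set_printoptions(suppress=True)
E
python3 look.py w1
```

```text
0.15 [0.172  0.6525 0.4037] [ 0.5 -0.7  0. ] 1.0010843578666841$[0]: bad value
$[0]: bad value
```

View pics/w1.png

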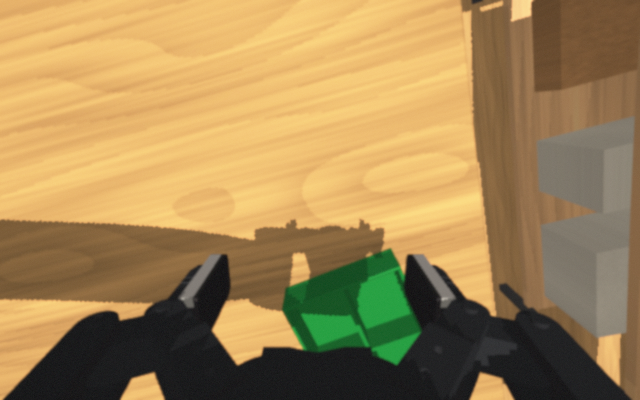

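The wrist view only shows the empty table, the green tray at (360,310) and the fingers along the bottom. The call was refused, perhaps because a row has to carry every key.

```bash
python3 -m jog '[{"grip":0,"x":-21,"y":32.8,"z":3.6,"rx":0,"ry":0,"rz":0},{"grip":0,"x":-21,"y":32.8,"z":3.6,"rx":0,"ry":0,"rz":0},{"grip":0,"x":-21,"y":32.8,"z":3.6,"rx":0,"ry":0,"rz":0},{"grip":0,"x":-21,"y":32.8,"z":3.6,"rx":0,"ry":0,"rz":0}]'
```

```text
time: 0.53
eef_pos: [0.278, 0.5368, 0.3899]
tcp_rot: [0.792, 0.611, -0.0, 0.0]
contact_force: [0.8, 0.5, 0.4]
opening: 0.999
```

```bash
python3 -m jog '[{"grip":0,"x":-21,"y":32.8,"z":3.6},{"grip":0,"x":-21,"y":32.8,"z":3.6},{"grip":0,"x":-21,"y":32.8,"z":3.6},{"grip":0,"x":-21,"y":32.8,"z":3.6},{"grip":0,"x":-21,"y":32.8,"z":3.6},{"grip":0,"x":-21,"y":32.8,"z":3.6},{"grip":0,"x":-21,"y":32.8,"z":3.6},{"grip":0,"x":-21,"y":32.8,"z":3.6}]' && python3 -m jog '[{"grip":0,"x":-21,"y":35,"z":3.6},{"grip":0,"x":-21,"y":35,"z":3.6},{"grip":0,"x":0,"y":30,"z":0},{"grip":0,"x":0,"y":0,"z":0},{"grip":0,"x":0,"y":0,"z":0}]'; python3 look.py w2
```

```text
0.5333 [0.278  0.5368 0.3899] [0.8 0.5 0.4] 0.9987642874585597$[0]: bad value
```

View pics/w2.png

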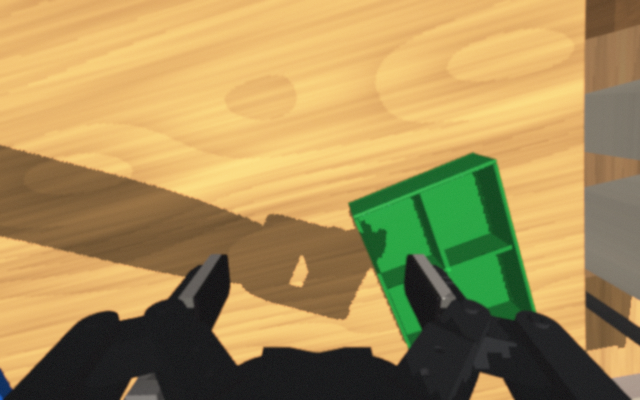

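The green tray is now at (430,240) and the dispenser is not in view yet. The refusal settles it: every key is needed.

```bash
python3 -m jog '[{"grip":0,"x":-21,"y":32.8,"z":3.6,"rx":0,"ry":0,"rz":0},{"grip":0,"x":-21,"y":32.8,"z":3.6,"rx":0,"ry":0,"rz":0},{"grip":0,"x":-21,"y":32.8,"z":3.6,"rx":0,"ry":0,"rz":0},{"grip":0,"x":-21,"y":32.8,"z":3.6,"rx":0,"ry":0,"rz":0},{"grip":0,"x":-21,"y":32.8,"z":3.6,"rx":0,"ry":0,"rz":0},{"grip":0,"x":-21,"y":32.8,"z":3.6,"rx":0,"ry":0,"rz":0},{"grip":0,"x":-21,"y":32.8,"z":3.6,"rx":0,"ry":0,"rz":0},{"grip":0,"x":-21,"y":32.8,"z":3.6,"rx":0,"ry":0,"rz":0}]' && python3 -m jog '[{"grip":0,"x":-21,"y":35,"z":3.6,"rx":0,"ry":0,"rz":0},{"grip":0,"x":-21,"y":35,"z":3.6,"rx":0,"ry":0,"rz":0},{"grip":0,"x":0,"y":30,"z":0,"rx":0,"ry":0,"rz":0},{"grip":0,"x":0,"y":0,"z":0,"rx":0,"ry":0,"rz":0},{"grip":0,"x":0,"y":0,"z":0,"rx":0,"ry":0,"rz":0}]'; python3 look.py w3
```

```text
time: 1.25
eef_pos: [0.4893, 0.3071, 0.3613]
tcp_rot: [0.792, 0.61, 0.0, -0.0]
contact_force: [1.0, 0.5, -0.2]
opening: 1.002
time: 1.67
eef_pos: [0.5755, 0.2415, 0.3538]
tcp_rot: [0.793, 0.609, -0.0, -0.0]
contact_force: [0.2, -0.3, 0.3]
opening: 1.003
1.6667 [0.5755 0.2415 0.3538] [ 0.2 -0.3  0.3] 1.002572220497842
```

View pics/w3.png

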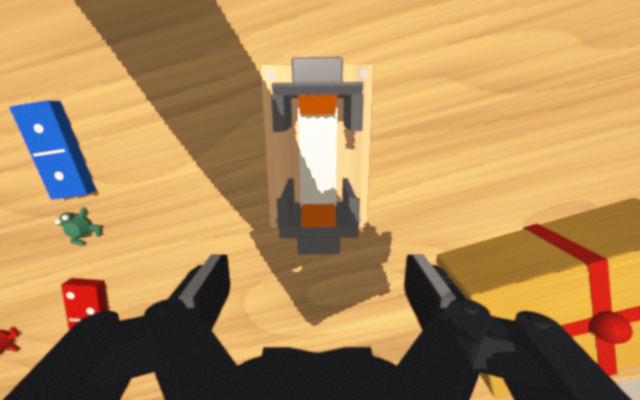

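The dispenser is fully in view, centred near (318,150) and nearly axis-aligned. The blue tile is at (52,148). I'll overlay the model and use the blue tile to compare the cameras.

```bash
cat > ov.py <<'E'
import pickle,cv2,sys
from h import *
s,c=pickle.load(open(sys.argv[1]+".pkl","rb")); x,y,a=map(float,sys.argv[2:5])
x0,y0,x1,y1=250,40,390,270
f=cv2.resize(c["frame"][y0:y1,x0:x1,::-1],None,fx=3,fy=3,interpolation=cv2.INTER_CUBIC)
f=cv2.resize(f,None,fx=.85,fy=.85)
q=disp_pts(x,y,np.radians(a)); k=3*.85
for A,col in [((.170,.110,.008),(255,0,0)),((.120,.064,.089),(0,255,0)),((.108,.052,.082),(0,255,255)),((.078,.036,.054),(0,0,255))]:
    cv2.polylines(f,[np.int32(((w2px(c,q(*A))-[x0,y0]+.5)*k).round())],True,col,1)
cv2.imwrite(f"pics/{sys.argv[5]}.png",f)
E
python3 ov.py w3 .545 .2465 -14.4 ov3
python3 - <<'E'
import pickle
from h import *
s,c=pickle.load(open("w3.pkl","rb"))
for r in rects(c,"blue"): print(*r)
E
```

```text
[ 53. 148.] [476.5  -5. ] [48.6 94. ] 174.0
```

View pics/ov3.png

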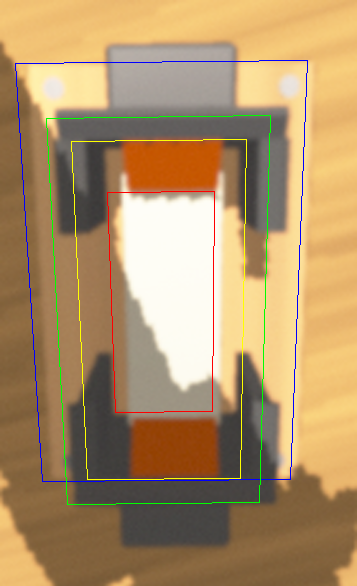

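```bash
python3 ov.py w3 .5472 .2496 -14.0 ov4
```

```text
(no output)
```

View pics/ov4.png

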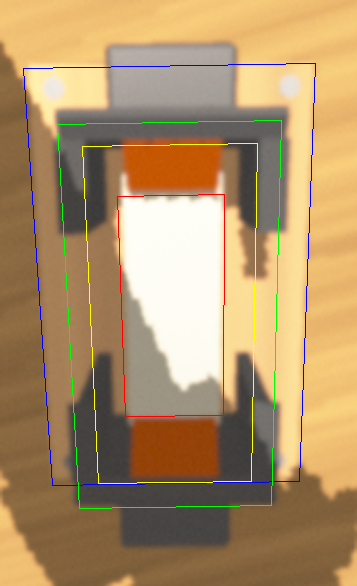

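```bash
python3 - <<'E'
from h import *
from plant import *
plan([.703,-.086,.33],70.1,get_state())
E
```

```text
cur jaw 75.2 pos [0.5745 0.2423 0.3539] | shift first, tool mm [-284.5  208.3   23.7] then rot deg [-0.07  0.02  5.07] | mm in turned frame [-265.   232.6   23.9]
```

```bash
python3 -m jog '[{"grip":0,"x":-31.5,"y":23,"z":2.6,"rx":0,"ry":0,"rz":0},{"grip":0,"x":-31.5,"y":23,"z":2.6,"rx":0,"ry":0,"rz":0},{"grip":0,"x":-31.5,"y":23,"z":2.6,"rx":0,"ry":0,"rz":0},{"grip":0,"x":-31.5,"y":23,"z":2.6,"rx":0,"ry":0,"rz":0},{"grip":0,"x":-31.5,"y":23,"z":2.6,"rx":0,"ry":0,"rz":0},{"grip":0,"x":-31.5,"y":23,"z":2.6,"rx":0,"ry":0,"rz":0},{"grip":0,"x":-31.5,"y":23,"z":2.6,"rx":0,"ry":0,"rz":0},{"grip":0,"x":-31.5,"y":23,"z":2.6,"rx":0,"ry":0,"rz":0}]' && python3 -m jog '[{"grip":0,"x":-32,"y":24,"z":3,"rx":0,"ry":0,"rz":0},{"grip":0,"x":0,"y":0,"z":0,"rx":0,"ry":0,"rz":5},{"grip":0,"x":0,"y":0,"z":0,"rx":0,"ry":0,"rz":0},{"grip":0,"x":0,"y":0,"z":0,"rx":0,"ry":0,"rz":0}]'; python3 look.py w5; python3 - <<'E'
import pickle
from h import *
s,c=pickle.load(open("w5.pkl","rb"))
for z in (.016,):
  for r in rects(c,"red",z): print(*r)
E
```

```text
time: 2.38
eef_pos: [0.6878, -0.0478, 0.3336]
tcp_rot: [0.791, 0.611, -0.0, -0.0]
contact_force: [0.5, 0.9, -0.6]
opening: 0.998
time: 2.72
eef_pos: [0.7027, -0.0837, 0.3304]
tcp_rot: [0.817, 0.576, -0.0, -0.001]
contact_force: [-0.4, 0.3, 0.1]
opening: 1.0
2.7167 [ 0.7027 -0.0837  0.3304] [-0.4  0.3  0.1] 1.000253072046616
[201. 193.] [ 670.8 -192.5] [37.5 39.1] 150.6
[313. 148.] [666.6 -74.4] [38.2 93.4] 159.9
```

View pics/w5.png

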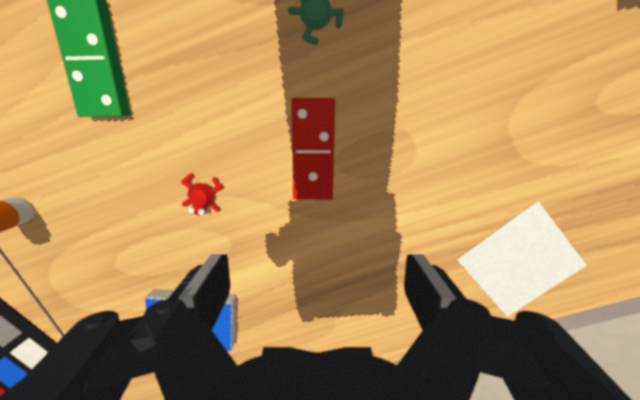

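Red sits at (313,148), which gives (0.667,-0.074) with yaw 160°, consistent with the top view to within 3 mm.

```bash
python3 - <<'E'
from h import *
from plant import *
plan([.667,-.074,.172],69.9,get_state())
E
```

```text
cur jaw 70.4 pos [ 0.7026 -0.0832  0.3305] | shift first, tool mm [ -3.3 -36.5 158.5] then rot deg [-0.05 -0.02  0.55] | mm in turned frame [ -3.6 -36.6 158.5]
```

```bash
python3 -m jog '[{"grip":0,"x":-3.3,"y":-36.5,"z":0,"rx":0,"ry":0,"rz":0.5},{"grip":0,"x":0,"y":0,"z":35,"rx":0,"ry":0,"rz":0},{"grip":0,"x":0,"y":0,"z":35,"rx":0,"ry":0,"rz":0},{"grip":0,"x":0,"y":0,"z":35,"rx":0,"ry":0,"rz":0},{"grip":0,"x":0,"y":0,"z":15,"rx":0,"ry":0,"rz":0},{"grip":0,"x":0,"y":0,"z":0,"rx":0,"ry":0,"rz":0}]' && python3 look.py w6
```

```text
time: 3.27
eef_pos: [0.6653, -0.0735, 0.2055]
tcp_rot: [0.82, 0.573, -0.003, -0.004]
contact_force: [-0.1, 0.1, -0.7]
opening: 0.997
3.2667 [ 0.6653 -0.0735  0.2055] [-0.1  0.1 -0.7] 0.997460491536792
```

View pics/w6.png

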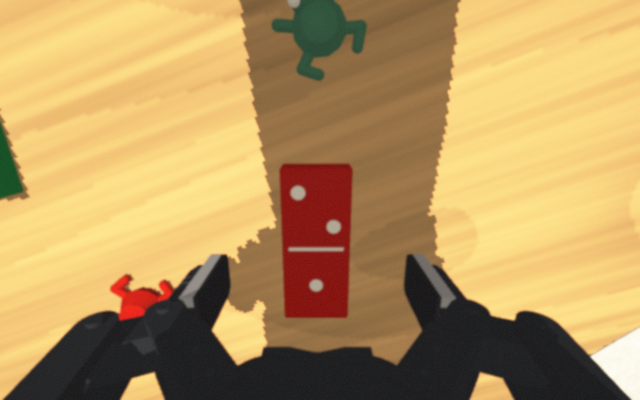

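Red lies centred between the fingers, with its divider at (316,248) and the finger midline near x=317.

```bash
python3 -m jog '[{"grip":0,"x":0,"y":0,"z":20,"rx":0,"ry":0,"rz":0},{"grip":0,"x":0,"y":0,"z":11,"rx":0,"ry":0,"rz":0},{"grip":0,"x":0,"y":0,"z":0,"rx":0,"ry":0,"rz":0},{"grip":0,"x":0,"y":0,"z":0,"rx":0,"ry":0,"rz":0}]' && python3 look.py w7; python3 - <<'E'
from h import *
from plant import *
plan([.667,-.074,.172],69.9,get_state())
E
```

```text
time: 3.65
eef_pos: [0.668, -0.0756, 0.1804]
tcp_rot: [0.82, 0.572, 0.0, 0.0]
contact_force: [-0.5, -0.9, -0.6]
opening: 1.0
3.65 [ 0.668  -0.0756  0.1804] [-0.5 -0.9 -0.6] 1.0002035836191685
cur jaw 69.8 pos [ 0.6682 -0.0758  0.181 ] | shift first, tool mm [ 1.3 -1.8  9. ] then rot deg [ 0.11 -0.01 -0.15] | mm in turned frame [ 1.3 -1.8  9. ]
```

View pics/w7.png

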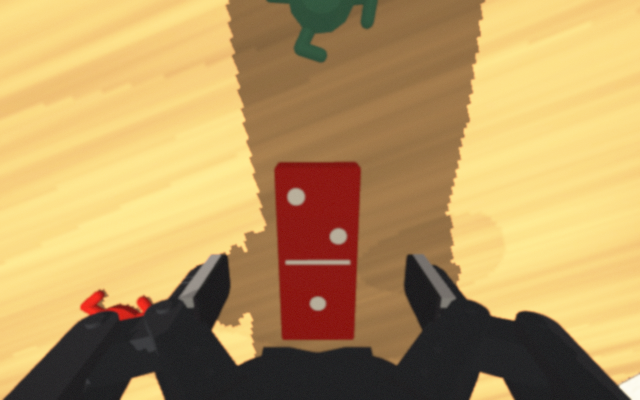

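```bash
python3 -m jog '[{"grip":0,"x":1,"y":-2,"z":9,"rx":0,"ry":0,"rz":0},{"grip":0,"x":0,"y":0,"z":0,"rx":0,"ry":0,"rz":0},{"grip":0.62,"x":0,"y":0,"z":0,"rx":0,"ry":0,"rz":0},{"grip":0.62,"x":0,"y":0,"z":0,"rx":0,"ry":0,"rz":0},{"grip":0.62,"x":0,"y":0,"z":0,"rx":0,"ry":0,"rz":0},{"grip":0.62,"x":0,"y":0,"z":0,"rx":0,"ry":0,"rz":0},{"grip":0.62,"x":0,"y":0,"z":0,"rx":0,"ry":0,"rz":0},{"grip":0.62,"x":0,"y":0,"z":0,"rx":0,"ry":0,"rz":0}]' 80 && python3 look.py w8
```

```text
time: 4.37
eef_pos: [0.6671, -0.0745, 0.1725]
tcp_rot: [0.821, 0.572, 0.001, 0.001]
contact_force: [0.8, 0.1, 5.6]
opening: 0.448
4.3667 [ 0.6671 -0.0745  0.1725] [0.8 0.1 5.6] 0.4484089077093429
```

View pics/w8.png

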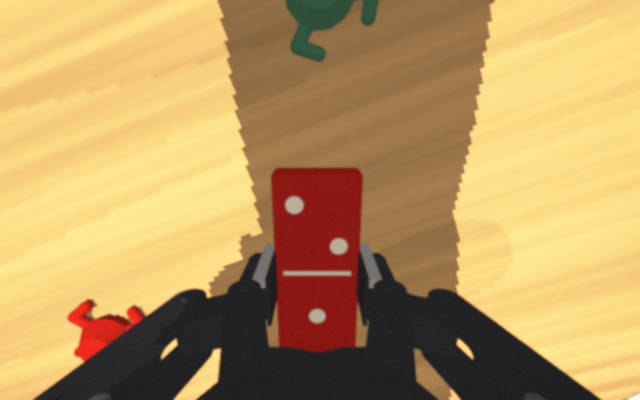

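The fingers have closed on the tile's long sides near (270,275) and (362,275), at opening 0.448. I'll lift and check that it's held.

```bash
python3 -m jog '[{"grip":0.85,"x":0,"y":0,"z":0,"rx":0,"ry":0,"rz":0},{"grip":0.85,"x":0,"y":0,"z":-10,"rx":0,"ry":0,"rz":0},{"grip":0.85,"x":0,"y":0,"z":-35,"rx":0,"ry":0,"rz":0},{"grip":0.85,"x":0,"y":0,"z":-35,"rx":0,"ry":0,"rz":0},{"grip":0.85,"x":0,"y":0,"z":-35,"rx":0,"ry":0,"rz":0},{"grip":0.85,"x":0,"y":0,"z":-20,"rx":0,"ry":0,"rz":0},{"grip":0.85,"x":0,"y":0,"z":0,"rx":0,"ry":0,"rz":0},{"grip":0.85,"x":0,"y":0,"z":0,"rx":0,"ry":0,"rz":0}]' && python3 look.py w9; cat > held.py <<'E'
import pickle,sys
from h import *
from plant import get_state
s,c=pickle.load(open(sys.argv[1]+".pkl","rb"))
R=Ro.from_quat(s["tcp_rot"]); u=[float(v) for v in sys.argv[2:4]]; dz=float(sys.argv[4])
p=px2w(c,[u],s["eef_pos"][2]-dz)[0]; print("point rel TCP tool mm",(R.inv().apply(p-s["eef_pos"])*1000).round(1))
E
python3 held.py w9 317 272 .156; python3 - <<'E'
from h import *
from plant import *
plan([.5472,.2496,.305],75.4,get_state())
E
```

```text
time: 5.08
eef_pos: [0.6663, -0.0742, 0.3073]
tcp_rot: [0.82, 0.572, 0.001, 0.001]
contact_force: [-0.3, -0.2, -0.8]
opening: 0.446
5.0833 [ 0.6663 -0.0742  0.3073] [-0.3 -0.2 -0.8] 0.44553093391948145
point rel TCP tool mm [  0.7  -1.  156. ]
cur jaw 69.7 pos [ 0.6656 -0.0741  0.3049] | shift first, tool mm [ 2.626e+02 -2.233e+02  1.000e-01] then rot deg [-0.07  0.   -5.67] | mm in turned frame [ 2.834e+02 -1.962e+02 -1.000e-01]
```

View pics/w9.png

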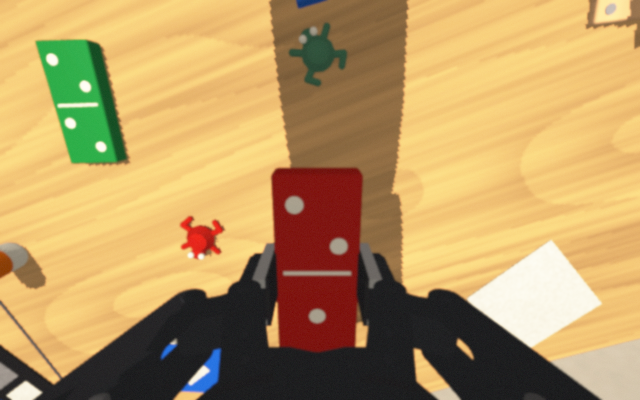

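The tile is held level in the air, divider at (317,272), and is centred within 1 mm of the grasp point.

```bash
python3 -m jog '[{"grip":0.85,"x":29.2,"y":-24.8,"z":0,"rx":0,"ry":0,"rz":0},{"grip":0.85,"x":29.2,"y":-24.8,"z":0,"rx":0,"ry":0,"rz":0},{"grip":0.85,"x":29.2,"y":-24.8,"z":0,"rx":0,"ry":0,"rz":0},{"grip":0.85,"x":29.2,"y":-24.8,"z":0,"rx":0,"ry":0,"rz":0},{"grip":0.85,"x":29.2,"y":-24.8,"z":0,"rx":0,"ry":0,"rz":0},{"grip":0.85,"x":29.2,"y":-24.8,"z":0,"rx":0,"ry":0,"rz":0},{"grip":0.85,"x":29.2,"y":-24.8,"z":0,"rx":0,"ry":0,"rz":0},{"grip":0.85,"x":29.2,"y":-24.8,"z":0,"rx":0,"ry":0,"rz":0}]' && python3 -m jog '[{"grip":0.85,"x":29,"y":-24.8,"z":0,"rx":0,"ry":0,"rz":0},{"grip":0.85,"x":0,"y":0,"z":0,"rx":0,"ry":0,"rz":-5.6},{"grip":0.85,"x":0,"y":0,"z":0,"rx":0,"ry":0,"rz":0},{"grip":0.85,"x":0,"y":0,"z":0,"rx":0,"ry":0,"rz":0}]'; python3 look.py w10;python3 look.py t10 top; python3 - <<'E'
from h import *
from plant import *
plan([.5472,.2496,.26],75.4,get_state())
E
```

```text
time: 5.8
eef_pos: [0.559, 0.215, 0.3023]
tcp_rot: [0.821, 0.572, -0.003, -0.001]
contact_force: [0.5, 0.1, -0.0]
opening: 0.449
time: 6.13
eef_pos: [0.5469, 0.2495, 0.3031]
tcp_rot: [0.792, 0.611, -0.002, -0.001]
contact_force: [-0.7, -0.0, -0.4]
opening: 0.446
6.1333 [0.5469 0.2495 0.3031] [-0.7 -0.  -0.4] 0.44625084054934194
6.1833 [0.5474 0.2489 0.3036] [-0.   0.8 -0.2] 0.4461269688591773
cur jaw 75.2 pos [0.5478 0.2485 0.304 ] | shift first, tool mm [ 1.  -0.7 44. ] then rot deg [-0.12  0.09 -0.24] | mm in turned frame [ 0.9 -0.8 44. ]
```

View pics/w10.png

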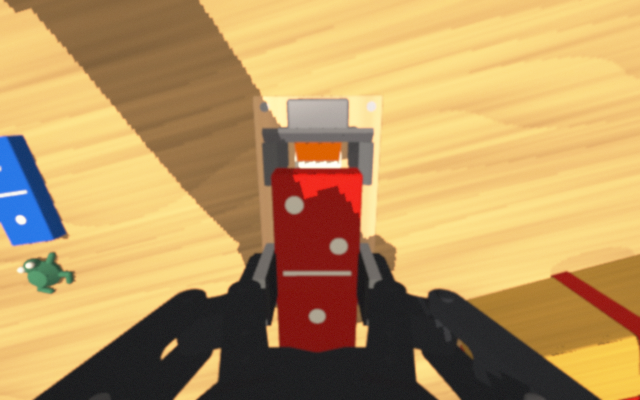

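View pics/t10.png

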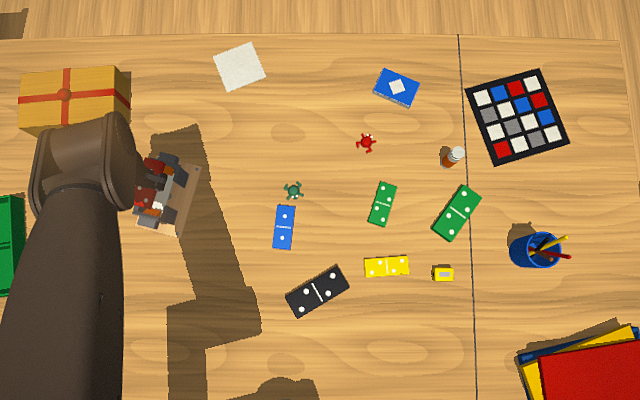

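The tile's centre line at x=317 matches the orange lip and rim centre at x≈318, so it is laterally aligned. I'll descend to just inside the flare.

```bash
python3 -m jog '[{"grip":0.85,"x":0.5,"y":-0.5,"z":20,"rx":0,"ry":0,"rz":0},{"grip":0.85,"x":0,"y":0,"z":15,"rx":0,"ry":0,"rz":0},{"grip":0.85,"x":0,"y":0,"z":0,"rx":0,"ry":0,"rz":0},{"grip":0.85,"x":0,"y":0,"z":0,"rx":0,"ry":0,"rz":0}]' && python3 look.py w11 && python3 look.py s11 scene; python3 -c "
import cv2;f=cv2.imread('pics/s11.png');cv2.imwrite('pics/s11c.png',cv2.resize(f[80:230,340:490],None,fx=4,fy=4,interpolation=cv2.INTER_CUBIC))"
```

```text
time: 6.57
eef_pos: [0.5474, 0.2488, 0.2692]
tcp_rot: [0.792, 0.61, -0.001, -0.001]
contact_force: [0.1, 1.2, -0.4]
opening: 0.45
6.5667 [0.5474 0.2488 0.2692] [ 0.1  1.2 -0.4] 0.4501028205098542
6.6167 [0.5478 0.2492 0.2705] [-0.2  0.   0. ] 0.4443009291210054
```

View pics/w11.png

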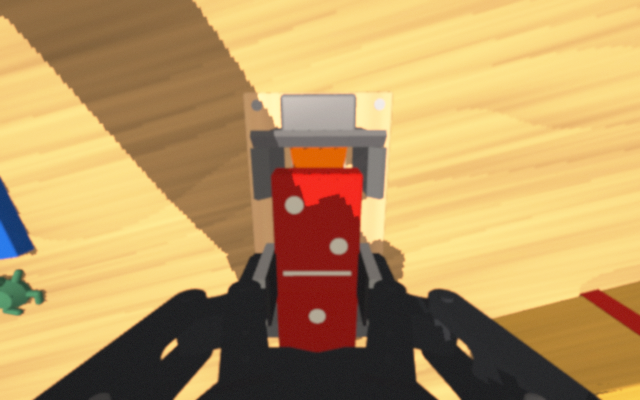

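View pics/s11c.png

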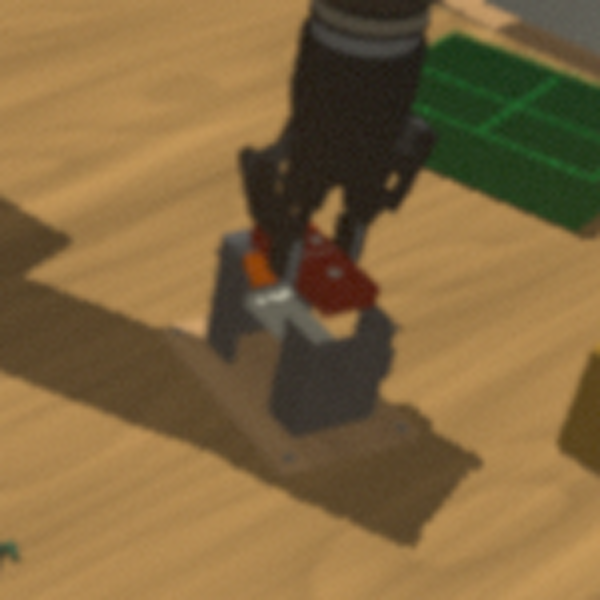

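Rim centre x=318.5 against tile 317, so it is still aligned. Next I'll press down while watching the force.

```bash
python3 -m jog '[{"grip":0.85,"x":0,"y":0,"z":10,"rx":0,"ry":0,"rz":0},{"grip":0.85,"x":0,"y":0,"z":10,"rx":0,"ry":0,"rz":0},{"grip":0.85,"x":0,"y":0,"z":0,"rx":0,"ry":0,"rz":0}]' 110 && python3 -m jog '[{"grip":0.85,"x":0,"y":0,"z":8,"rx":0,"ry":0,"rz":0},{"grip":0.85,"x":0,"y":0,"z":0,"rx":0,"ry":0,"rz":0}]'; python3 look.py w12
```

```text
time: 6.92
eef_pos: [0.5466, 0.2498, 0.2483]
tcp_rot: [0.792, 0.611, -0.002, -0.001]
contact_force: [-0.6, 0.2, -0.3]
opening: 0.437
time: 7.08
eef_pos: [0.5473, 0.2502, 0.2418]
tcp_rot: [0.792, 0.611, -0.0, -0.0]
contact_force: [-1.0, 0.5, 0.9]
opening: 0.439
7.0833 [0.5473 0.2502 0.2418] [-1.   0.5  0.9] 0.4393743640750809
```

View pics/w12.png

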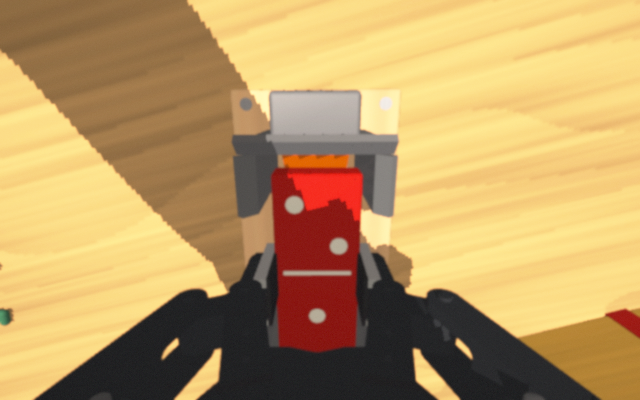

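```bash
python3 -m jog '[{"grip":0.85,"x":0,"y":0,"z":8,"rx":0,"ry":0,"rz":0},{"grip":0.85,"x":0,"y":0,"z":0,"rx":0,"ry":0,"rz":0}]' && python3 -m jog '[{"grip":0.85,"x":0,"y":0,"z":7,"rx":0,"ry":0,"rz":0},{"grip":0.85,"x":0,"y":0,"z":0,"rx":0,"ry":0,"rz":0}]' && python3 -m jog '[{"grip":0.85,"x":0,"y":0,"z":6,"rx":0,"ry":0,"rz":0},{"grip":0.85,"x":0,"y":0,"z":0,"rx":0,"ry":0,"rz":0}]'; python3 look.py w13
```

```text
time: 7.3
eef_pos: [0.5476, 0.2502, 0.2346]
tcp_rot: [0.792, 0.611, 0.001, 0.0]
contact_force: [-0.3, 0.5, -0.0]
opening: 0.435
time: 7.47
eef_pos: [0.5471, 0.25, 0.2264]
tcp_rot: [0.792, 0.611, -0.0, -0.0]
contact_force: [1.2, 0.7, 0.7]
opening: 0.439
time: 7.63
eef_pos: [0.5474, 0.25, 0.2209]
tcp_rot: [0.792, 0.611, 0.0, 0.0]
contact_force: [-0.1, 1.2, 1.6]
opening: 0.437
7.6333 [0.5474 0.25   0.2209] [-0.1  1.2  1.6] 0.43680653855002005
```

View pics/w13.png

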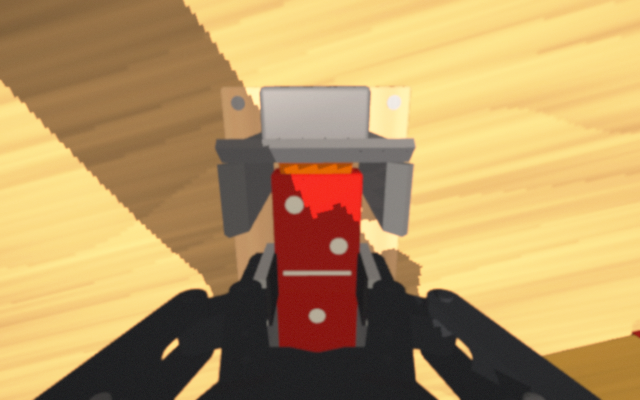

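```bash
python3 -m jog '[{"grip":0.85,"x":0,"y":0,"z":4,"rx":0,"ry":0,"rz":0},{"grip":0.85,"x":0,"y":0,"z":0,"rx":0,"ry":0,"rz":0}]' && python3 -m jog '[{"grip":0.85,"x":0,"y":0,"z":4,"rx":0,"ry":0,"rz":0},{"grip":0.85,"x":0,"y":0,"z":0,"rx":0,"ry":0,"rz":0}]'; python3 look.py w14;python3 look.py s14 scene; python3 -c "
import cv2;f=cv2.imread('pics/s14.png');cv2.imwrite('pics/s14c.png',cv2.resize(f[100:220,360:480],None,fx=5,fy=5,interpolation=cv2.INTER_CUBIC))"
```

```text
time: 7.85
eef_pos: [0.5474, 0.2501, 0.2172]
tcp_rot: [0.792, 0.611, 0.0, 0.0]
contact_force: [-1.7, -0.1, 2.8]
opening: 0.437
time: 8.02
eef_pos: [0.5475, 0.25, 0.2132]
tcp_rot: [0.792, 0.611, 0.0, 0.0]
contact_force: [0.6, -0.1, 4.1]
opening: 0.438
8.0167 [0.5475 0.25   0.2132] [ 0.6 -0.1  4.1] 0.43758764221608204
8.0667 [0.5475 0.25   0.2135] [-0.1  0.1  4.2] 0.4380494648927562
```

View pics/w14.png

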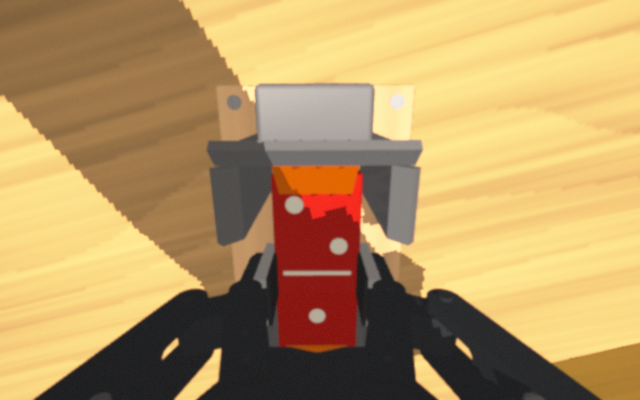

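View pics/s14c.png

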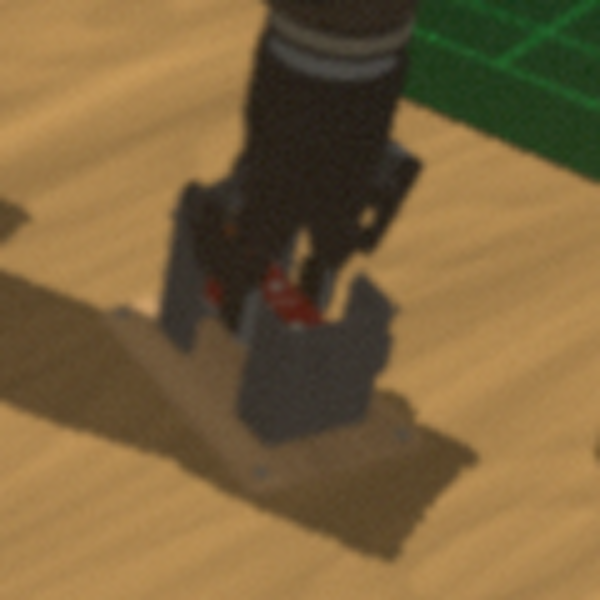

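The orange lip now covers the tile's far end (rows 165–195), and orange shows at the near end too at (317,348), so it has snapped in. I'll go 2 mm deeper, release and back out.

```bash
python3 -m jog '[{"grip":0.85,"x":0,"y":0,"z":2,"rx":0,"ry":0,"rz":0},{"grip":0.85,"x":0,"y":0,"z":0,"rx":0,"ry":0,"rz":0},{"grip":0.3,"x":0,"y":0,"z":0,"rx":0,"ry":0,"rz":0},{"grip":0.2,"x":0,"y":0,"z":0,"rx":0,"ry":0,"rz":0},{"grip":0.2,"x":0,"y":0,"z":0,"rx":0,"ry":0,"rz":0},{"grip":0.2,"x":0,"y":0,"z":0,"rx":0,"ry":0,"rz":0}]' && python3 -m jog '[{"grip":0.2,"x":0,"y":0,"z":-20,"rx":0,"ry":0,"rz":0},{"grip":0.2,"x":0,"y":0,"z":-35,"rx":0,"ry":0,"rz":0},{"grip":0.1,"x":0,"y":0,"z":-35,"rx":0,"ry":0,"rz":0},{"grip":0,"x":0,"y":30,"z":-30,"rx":0,"ry":0,"rz":0},{"grip":0,"x":0,"y":10,"z":0,"rx":0,"ry":0,"rz":0},{"grip":0,"x":0,"y":0,"z":0,"rx":0,"ry":0,"rz":0}]'; python3 look.py w15
```

```text
time: 8.62
eef_pos: [0.5469, 0.2499, 0.2107]
tcp_rot: [0.792, 0.611, -0.001, -0.0]
contact_force: [-0.1, 0.2, -1.1]
opening: 0.802
time: 9.12
eef_pos: [0.5878, 0.2394, 0.3342]
tcp_rot: [0.792, 0.61, 0.003, 0.002]
contact_force: [-0.1, -0.0, -0.4]
opening: 0.999
9.1167 [0.5878 0.2394 0.3342] [-0.1 -0.  -0.4] 0.9991138649991551
```

View pics/w15.png

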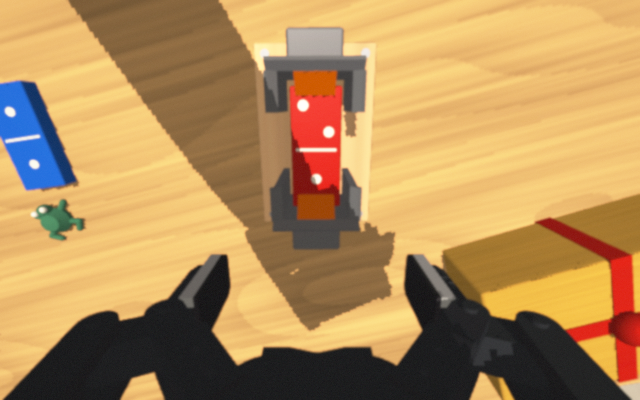

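Red is in the well at (316,150) with orange lips over both ends at (316,83) and (316,207). On to green.

```bash
python3 - <<'E'
from h import *
from plant import *
plan([.566,-.243,.33],71.8,get_state())
E
```

```text
cur jaw 75.3 pos [0.5862 0.2397 0.3315] | shift first, tool mm [-471.9  103.2    1.4] then rot deg [ 0.06 -0.04  3.46] | mm in turned frame [-464.8  131.5    1.5]
```

```bash
python3 -m jog '[{"grip":0,"x":-36.3,"y":7.9,"z":0,"rx":0,"ry":0,"rz":0},{"grip":0,"x":-36.3,"y":7.9,"z":0,"rx":0,"ry":0,"rz":0},{"grip":0,"x":-36.3,"y":7.9,"z":0,"rx":0,"ry":0,"rz":0},{"grip":0,"x":-36.3,"y":7.9,"z":0,"rx":0,"ry":0,"rz":0},{"grip":0,"x":-36.3,"y":7.9,"z":0,"rx":0,"ry":0,"rz":0},{"grip":0,"x":-36.3,"y":7.9,"z":0,"rx":0,"ry":0,"rz":0},{"grip":0,"x":-36.3,"y":7.9,"z":0,"rx":0,"ry":0,"rz":0},{"grip":0,"x":-36.3,"y":7.9,"z":0,"rx":0,"ry":0,"rz":0}]' && python3 -m jog '[{"grip":0,"x":-36.3,"y":7.9,"z":0,"rx":0,"ry":0,"rz":0},{"grip":0,"x":-36.3,"y":7.9,"z":0,"rx":0,"ry":0,"rz":0},{"grip":0,"x":-36.3,"y":7.9,"z":0,"rx":0,"ry":0,"rz":0},{"grip":0,"x":-36.3,"y":7.9,"z":0,"rx":0,"ry":0,"rz":0},{"grip":0,"x":-36.3,"y":7.9,"z":0,"rx":0,"ry":0,"rz":0},{"grip":0,"x":0,"y":0,"z":0,"rx":0,"ry":0,"rz":3.5},{"grip":0,"x":0,"y":0,"z":0,"rx":0,"ry":0,"rz":0},{"grip":0,"x":0,"y":0,"z":0,"rx":0,"ry":0,"rz":0}]'; python3 look.py w16; python3 - <<'E'
import pickle
from h import *
s,c=pickle.load(open("w16.pkl","rb"))
for r in rects(c,"green"): print(*r)
E
```

```text
time: 9.83
eef_pos: [0.5715, -0.0578, 0.3284]
tcp_rot: [0.791, 0.611, -0.001, -0.002]
contact_force: [0.9, 0.0, 0.1]
opening: 0.999
time: 10.5
eef_pos: [0.5646, -0.2419, 0.3287]
tcp_rot: [0.81, 0.587, -0.001, -0.002]
contact_force: [-0.4, -0.8, -0.1]
opening: 1.001
10.5 [ 0.5646 -0.2419  0.3287] [-0.4 -0.8 -0.1] 1.0008950106866303
[145. 179.] [ 508.  -395.9] [ 57.8 127.3] 142.7
[314. 147.] [ 527.7 -231.2] [38.2 92.7] 161.8
```

View pics/w16.png

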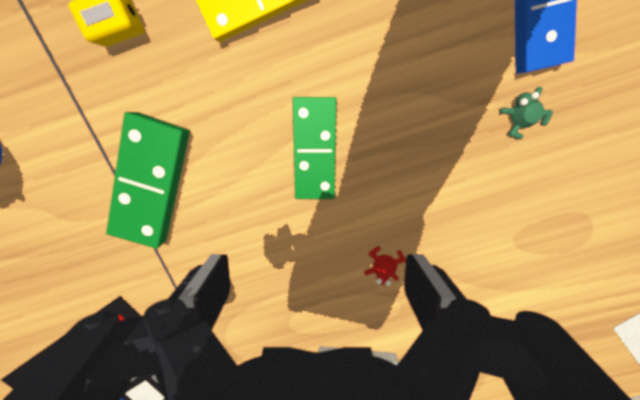

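The small green tile at (314,147) is the target, at (0.528,-0.231). The big look-alike is well clear at (145,179).

```bash
python3 - <<'E'
from h import *
from plant import *
plan([.528,-.2312,.172],71.8,get_state())
E
```

```text
cur jaw 71.9 pos [ 0.5648 -0.2413  0.329 ] | shift first, tool mm [ -2.  -37.6 157.2] then rot deg [-0.21 -0.07  0.14] | mm in turned frame [ -1.9 -38.1 157. ]
```

```bash
python3 -m jog '[{"grip":0,"x":-2,"y":-38,"z":0,"rx":0,"ry":0,"rz":0},{"grip":0,"x":0,"y":0,"z":35,"rx":0,"ry":0,"rz":0},{"grip":0,"x":0,"y":0,"z":35,"rx":0,"ry":0,"rz":0},{"grip":0,"x":0,"y":0,"z":35,"rx":0,"ry":0,"rz":0},{"grip":0,"x":0,"y":0,"z":25,"rx":0,"ry":0,"rz":0},{"grip":0,"x":0,"y":0,"z":15,"rx":0,"ry":0,"rz":0},{"grip":0,"x":0,"y":0,"z":0,"rx":0,"ry":0,"rz":0},{"grip":0,"x":0,"y":0,"z":0,"rx":0,"ry":0,"rz":0}]' && python3 look.py w17; python3 - <<'E'
from h import *
from plant import *
plan([.528,-.2312,.172],71.8,get_state())
E
```

```text
time: 11.22
eef_pos: [0.5284, -0.2309, 0.1849]
tcp_rot: [0.809, 0.588, -0.0, -0.001]
contact_force: [0.7, 0.2, 0.3]
opening: 0.999
11.2167 [ 0.5284 -0.2309  0.1849] [0.7 0.2 0.3] 0.9991645690731138
cur jaw 71.9 pos [ 0.529  -0.2316  0.1864] | shift first, tool mm [ 0.  -1.1 14.4] then rot deg [ 0.01 -0.    0.14] | mm in turned frame [ 0.  -1.1 14.4]
```

View pics/w17.png

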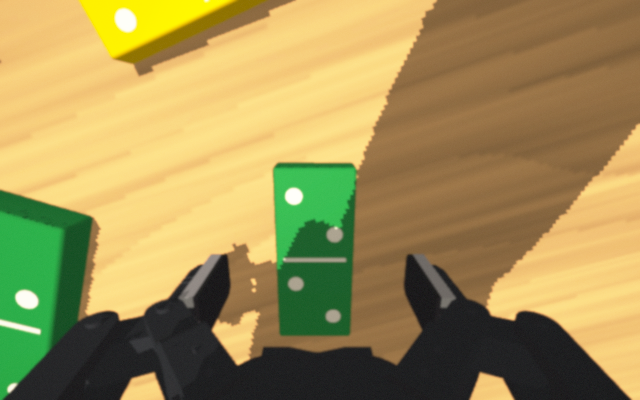

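Green is centred between the fingers, with its divider at (314,260). I'll finish the descent and grip.

```bash
python3 -m jog '[{"grip":0,"x":-0.5,"y":-1,"z":13.5,"rx":0,"ry":0,"rz":0},{"grip":0,"x":0,"y":0,"z":0,"rx":0,"ry":0,"rz":0},{"grip":0.62,"x":0,"y":0,"z":0,"rx":0,"ry":0,"rz":0},{"grip":0.62,"x":0,"y":0,"z":0,"rx":0,"ry":0,"rz":0},{"grip":0.62,"x":0,"y":0,"z":0,"rx":0,"ry":0,"rz":0},{"grip":0.62,"x":0,"y":0,"z":0,"rx":0,"ry":0,"rz":0},{"grip":0.62,"x":0,"y":0,"z":0,"rx":0,"ry":0,"rz":0},{"grip":0.85,"x":0,"y":0,"z":0,"rx":0,"ry":0,"rz":0}]' 100 && python3 -m jog '[{"grip":0.85,"x":0,"y":0,"z":0,"rx":0,"ry":0,"rz":0},{"grip":0.85,"x":0,"y":0,"z":-10,"rx":0,"ry":0,"rz":0},{"grip":0.85,"x":0,"y":0,"z":-35,"rx":0,"ry":0,"rz":0},{"grip":0.85,"x":0,"y":0,"z":-35,"rx":0,"ry":0,"rz":0},{"grip":0.85,"x":0,"y":0,"z":-35,"rx":0,"ry":0,"rz":0},{"grip":0.85,"x":0,"y":0,"z":-20,"rx":0,"ry":0,"rz":0},{"grip":0.85,"x":0,"y":0,"z":0,"rx":0,"ry":0,"rz":0},{"grip":0.85,"x":0,"y":0,"z":0,"rx":0,"ry":0,"rz":0}]' && python3 look.py w18;  python3 - <<'E'
from h import *
from plant import *
plan([.5472,.2496,.305],75.4,get_state())
E
```

```text
time: 11.93
eef_pos: [0.5281, -0.2331, 0.1736]
tcp_rot: [0.81, 0.587, 0.0, 0.001]
contact_force: [-1.0, -0.7, 4.5]
opening: 0.438
time: 12.6
eef_pos: [0.5276, -0.2326, 0.309]
tcp_rot: [0.81, 0.587, 0.0, 0.001]
contact_force: [0.0, 0.8, -1.0]
opening: 0.442
12.6 [ 0.5276 -0.2326  0.309 ] [ 0.   0.8 -1. ] 0.4419170184324934
cur jaw 71.8 pos [ 0.5271 -0.2324  0.307 ] | shift first, tool mm [ 464.2 -131.1    2.3] then rot deg [-0.06 -0.02 -3.57] | mm in turned frame [ 471.5 -102.     2. ]
```

View pics/w18.png

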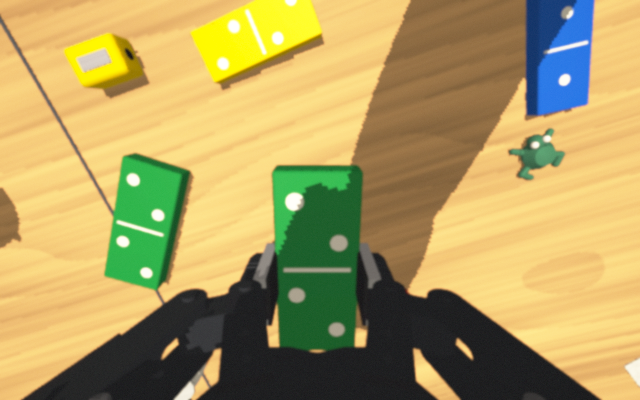

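Green is held level, with its divider at (317,270). Transport next.

```bash
python3 -m jog '[{"grip":0.85,"x":35.7,"y":-10,"z":0,"rx":0,"ry":0,"rz":0},{"grip":0.85,"x":35.7,"y":-10,"z":0,"rx":0,"ry":0,"rz":0},{"grip":0.85,"x":35.7,"y":-10,"z":0,"rx":0,"ry":0,"rz":0},{"grip":0.85,"x":35.7,"y":-10,"z":0,"rx":0,"ry":0,"rz":0},{"grip":0.85,"x":35.7,"y":-10,"z":0,"rx":0,"ry":0,"rz":0},{"grip":0.85,"x":35.7,"y":-10,"z":0,"rx":0,"ry":0,"rz":0},{"grip":0.85,"x":35.7,"y":-10,"z":0,"rx":0,"ry":0,"rz":0},{"grip":0.85,"x":35.7,"y":-10,"z":0,"rx":0,"ry":0,"rz":0}]' && python3 -m jog '[{"grip":0.85,"x":35.7,"y":-10,"z":0,"rx":0,"ry":0,"rz":0},{"grip":0.85,"x":35.7,"y":-10,"z":0,"rx":0,"ry":0,"rz":0},{"grip":0.85,"x":35.7,"y":-10,"z":0,"rx":0,"ry":0,"rz":0},{"grip":0.85,"x":35.7,"y":-10,"z":0,"rx":0,"ry":0,"rz":0},{"grip":0.85,"x":35.7,"y":-10,"z":0,"rx":0,"ry":0,"rz":0},{"grip":0.85,"x":0,"y":0,"z":0,"rx":0,"ry":0,"rz":-3.5},{"grip":0.85,"x":0,"y":0,"z":0,"rx":0,"ry":0,"rz":0},{"grip":0.85,"x":0,"y":0,"z":0,"rx":0,"ry":0,"rz":0}]' 110; python3 look.py w19; python3 - <<'E'
from h import *
from plant import *
plan([.5472,.2496,.27],75.4,get_state())
E
```

```text
time: 13.32
eef_pos: [0.5393, 0.0655, 0.3046]
tcp_rot: [0.81, 0.587, -0.002, -0.002]
contact_force: [0.2, -0.9, -0.3]
opening: 0.44
time: 13.98
eef_pos: [0.5479, 0.2489, 0.3049]
tcp_rot: [0.792, 0.611, -0.002, -0.001]
contact_force: [-0.2, 0.6, -0.8]
opening: 0.44
13.9833 [0.5479 0.2489 0.3049] [-0.2  0.6 -0.8] 0.4397633971569831
cur jaw 75.2 pos [0.5482 0.2483 0.3053] | shift first, tool mm [ 1.1 -1.2 35.3] then rot deg [-0.2   0.13 -0.16] | mm in turned frame [ 1.1 -1.3 35.3]
```

View pics/w19.png

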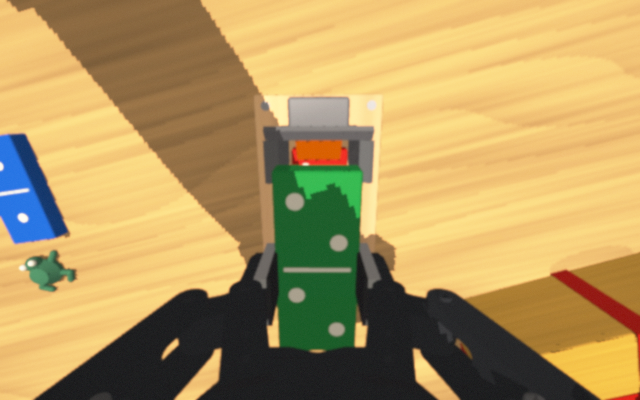

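Green is over the well: tile centre x=317, rim centre 319, and the red tile under its orange lip is visible at (320,152). Descending.

```bash
python3 -m jog '[{"grip":0.85,"x":1,"y":0,"z":20,"rx":0,"ry":0,"rz":0},{"grip":0.85,"x":0,"y":0,"z":15,"rx":0,"ry":0,"rz":0},{"grip":0.85,"x":0,"y":0,"z":0,"rx":0,"ry":0,"rz":0},{"grip":0.85,"x":0,"y":0,"z":10,"rx":0,"ry":0,"rz":0},{"grip":0.85,"x":0,"y":0,"z":10,"rx":0,"ry":0,"rz":0},{"grip":0.85,"x":0,"y":0,"z":0,"rx":0,"ry":0,"rz":0},{"grip":0.85,"x":0,"y":0,"z":0,"rx":0,"ry":0,"rz":0}]' && python3 look.py w20
```

```text
time: 14.62
eef_pos: [0.5489, 0.2495, 0.252]
tcp_rot: [0.792, 0.611, -0.0, -0.0]
contact_force: [0.5, -0.5, -1.0]
opening: 0.441
14.6167 [0.5489 0.2495 0.252 ] [ 0.5 -0.5 -1. ] 0.44089876349583845
```

View pics/w20.png

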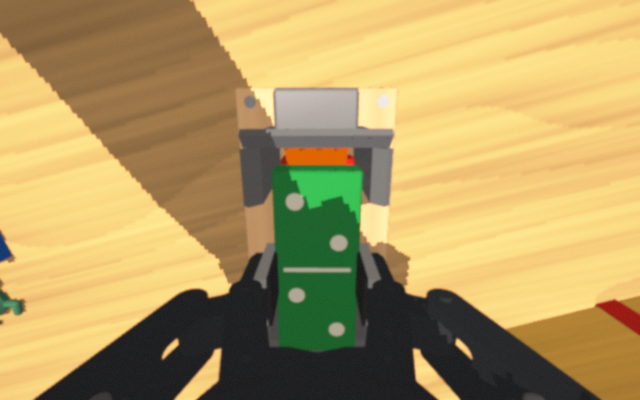

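```bash
python3 -m jog '[{"grip":0.85,"x":0,"y":0,"z":8,"rx":0,"ry":0,"rz":0},{"grip":0.85,"x":0,"y":0,"z":8,"rx":0,"ry":0,"rz":0},{"grip":0.85,"x":0,"y":0,"z":0,"rx":0,"ry":0,"rz":0}]' && python3 -m jog '[{"grip":0.85,"x":0,"y":0,"z":7,"rx":0,"ry":0,"rz":0},{"grip":0.85,"x":0,"y":0,"z":0,"rx":0,"ry":0,"rz":0}]' && python3 -m jog '[{"grip":0.85,"x":0,"y":0,"z":6,"rx":0,"ry":0,"rz":0},{"grip":0.85,"x":0,"y":0,"z":0,"rx":0,"ry":0,"rz":0}]' && python3 -m jog '[{"grip":0.85,"x":0,"y":0,"z":5,"rx":0,"ry":0,"rz":0},{"grip":0.85,"x":0,"y":0,"z":0,"rx":0,"ry":0,"rz":0}]'; python3 -m jog '[{"grip":0.85,"x":0,"y":0,"z":5,"rx":0,"ry":0,"rz":0},{"grip":0.85,"x":0,"y":0,"z":0,"rx":0,"ry":0,"rz":0},{"grip":0.85,"x":0,"y":0,"z":0,"rx":0,"ry":0,"rz":0}]'; python3 look.py w21
```

```text
time: 14.92
eef_pos: [0.5497, 0.2501, 0.2371]
tcp_rot: [0.792, 0.611, 0.002, 0.001]
contact_force: [1.2, 1.2, 1.8]
opening: 0.435
time: 15.08
eef_pos: [0.5494, 0.25, 0.2294]
tcp_rot: [0.792, 0.611, 0.001, 0.0]
contact_force: [1.6, 1.1, 2.0]
opening: 0.436
time: 15.25
eef_pos: [0.5493, 0.2499, 0.2233]
tcp_rot: [0.792, 0.611, 0.001, 0.0]
contact_force: [2.4, 0.5, 3.1]
opening: 0.439
time: 15.42
eef_pos: [0.5493, 0.2499, 0.2185]
tcp_rot: [0.792, 0.611, 0.001, 0.0]
contact_force: [0.0, 0.7, 6.4]
opening: 0.433
time: 15.67
eef_pos: [0.5493, 0.2499, 0.2141]
tcp_rot: [0.792, 0.611, 0.0, 0.0]
contact_force: [0.5, 0.5, 5.0]
opening: 0.439
15.6667 [0.5493 0.2499 0.2141] [0.5 0.5 5. ] 0.43921232934939425
```

View pics/w21.png

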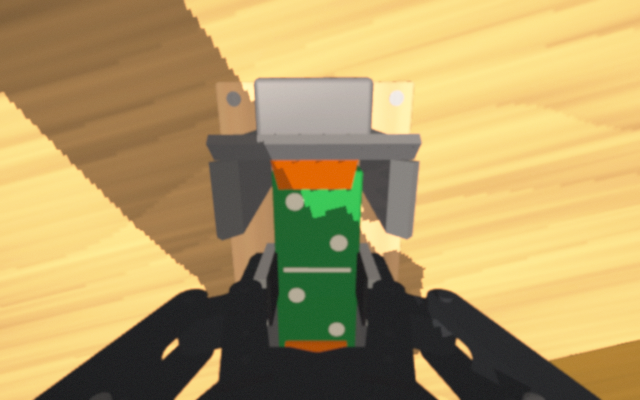

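Both lips have snapped over green: the far one covers rows 160–190 and orange shows at the near end at (316,345). The force is 5 N, which fits the follower. I'll go 2 mm deeper, release and back out.

```bash
python3 -m jog '[{"grip":0.85,"x":0,"y":0,"z":2.5,"rx":0,"ry":0,"rz":0},{"grip":0.85,"x":0,"y":0,"z":0,"rx":0,"ry":0,"rz":0},{"grip":0.85,"x":0,"y":0,"z":0,"rx":0,"ry":0,"rz":0},{"grip":0.3,"x":0,"y":0,"z":0,"rx":0,"ry":0,"rz":0},{"grip":0.2,"x":0,"y":0,"z":0,"rx":0,"ry":0,"rz":0},{"grip":0.2,"x":0,"y":0,"z":0,"rx":0,"ry":0,"rz":0},{"grip":0.2,"x":0,"y":0,"z":0,"rx":0,"ry":0,"rz":0}]' && python3 -m jog '[{"grip":0.2,"x":0,"y":0,"z":-20,"rx":0,"ry":0,"rz":0},{"grip":0.2,"x":0,"y":0,"z":-35,"rx":0,"ry":0,"rz":0},{"grip":0.1,"x":0,"y":0,"z":-35,"rx":0,"ry":0,"rz":0},{"grip":0,"x":0,"y":30,"z":-30,"rx":0,"ry":0,"rz":0},{"grip":0,"x":0,"y":10,"z":0,"rx":0,"ry":0,"rz":0},{"grip":0,"x":0,"y":0,"z":0,"rx":0,"ry":0,"rz":0}]'; python3 look.py w22; python3 look.py s22 scene; python3 -c "
import cv2;f=cv2.imread('pics/s22.png');cv2.imwrite('pics/s22c.png',cv2.resize(f[120:210,360:460],None,fx=6,fy=6,interpolation=cv2.INTER_CUBIC))"
```

```text
time: 16.3
eef_pos: [0.5484, 0.2496, 0.21]
tcp_rot: [0.792, 0.611, -0.001, -0.0]
contact_force: [0.6, 0.5, -0.0]
opening: 0.797
time: 16.8
eef_pos: [0.5894, 0.2391, 0.3335]
tcp_rot: [0.792, 0.61, 0.003, 0.002]
contact_force: [-0.2, -1.1, 0.8]
opening: 1.002
16.8 [0.5894 0.2391 0.3335] [-0.2 -1.1  0.8] 1.0020300421311927
16.85 [0.5879 0.2393 0.3308] [-0.7  0.6 -0.2] 0.9979412324474091
```

View pics/w22.png

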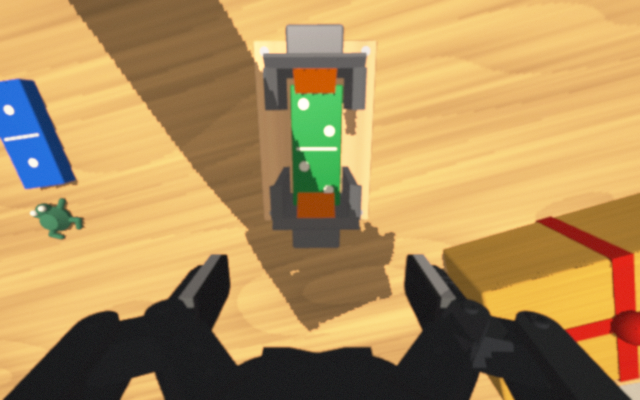

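View pics/s22c.png

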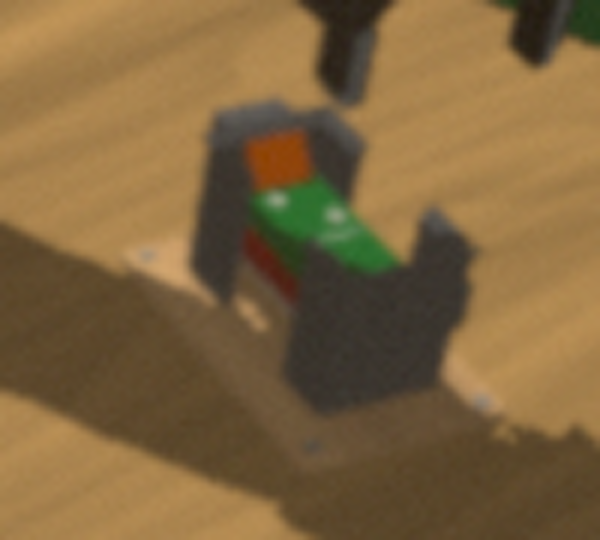

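Green lies on red in the well, level and under both lips (wrist (316,150); scene crop: green top, red layer beneath). The blue tile is untouched and the gripper is clear.

```bash
python3 -c "
from plant import *
print(sign_off())"
```

```text
the job is handed in; nothing more can be done
None
```

The dispenser is loaded and handed in at about 17 s of the 58 s: the red tile went in first, then the smaller green tile on top of it. I gripped each across its width and pressed it straight down past the lips.

- **Last pictures:** the wrist and scene views show green lying level on red, with the orange lips over both ends. The gripper was open and clear. I never reached for the blue tile, and it looked undisturbed, though I did not measure it again.
- **Heights:** I did not measure the tiles' final heights. I judged the seating from the lips covering both ends and from the follower force of about 4–5 N before release.
- **Disagreements:** the cameras disagreed by 3–5 mm, so I used the wrist view. The highest push force I read was about 6 N, below the stated 10–17 N. I only read it between steps, so the peak as the lips snapped over probably fell in between.
- **Refused moves:** the first three move calls were refused because some keys were missing from the rows. They moved nothing.

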